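Press the round flask down into the sprung ring of the vortex mixer and hold it there

ROBOT

A 6-joint arm with a two-finger parallel gripper is mounted at the origin on a cart in front of the work surface, level with it; the furniture and walls round the work are solid. World frame = base frame: x ahead of the robot, y to its left, z up, the work surface at z = 0. Lengths are in m, angles in rad, forces in N, time in s.
With the tool pointing down it reaches from about 0.25 to 0.725 m from the base axis. Payload 4 kg.
Tool frame: the origin (TCP) lies midway between the tips of the shut fingers; the grasp point (between the pads) lies bot.pinch_z behind it (bot.pinch_z is the distance from the TCP to the grasp point, in m); z points along the fingers, y is the line along which they close (so a half turn about z gives the same grasp; the last joint's range is limited). The gripper opens to 85 mm and grips with 20 to 120 N. Pads are 22 mm wide; open, the fingers measure 114 mm over their backs; the gripper's body (76 mm by 85 mm) begins 54 mm behind the grasp point. The pads swing forward as they close: fully open they stand 13 mm farther back than shut.
Start: joints at [-1.119, 0.241, 0.005, 1.335, 0, 1.571], TCP at [0.218, -0.45, 0.231] pointing down, gripper open.
Joint ranges: [-2.72, 2.72], [-1.05, 1.87], [-1.09, 1.28], [-1.99, 2.15], [-1.42, 1.44], [-3.14, 3.14]. Speed limits (rad/s): [2.79, 2.79, 3.14, 3.14, 3.14, 3.14].

INTERFACE

Orientations are given as a unit quaternion [x, y, z, w].
In Python, from workcell import bot gives the robot as it stands.
- The arm moves only by the tool run_rows, called after ">>>" as name(argument=value, ...), one argument or row to a line, values as JSON. Schema: {"type":"object","properties":{"moves":{"type":"object","properties":{"motion":{"type":"array","items":{"type":"array","items":{"type":"number"},"minItems":7,"maxItems":7},"minItems":1,"maxItems":10}},"additionalProperties":false,"required":["motion"]},"only":{"type":"string"},"quiet":{"type":"boolean"},"lines":{"type":"string"}},"required":["moves"],"additionalProperties":false}. moves is an object whose key "motion" holds a list of rows, 1 to 10 of them, each of 7 numbers: a rotation vector rx, ry, rz in units of 0.2 rad, then dx, dy, dz in cm, then the finger opening in m; each row is the pose to reach, as a shift and turn from the pose commanded when the call began, along the tool's axes at that moment; what a row does not reach only later rows make up. A row lasts 1/8 s, in which the tool goes at most 0.0625 m and 0.188 rad, less where a joint would pass 70% of its speed; a pose out of reach is approached as far as the arm can. The fingers move at their own pace and stop on an object; the grip force is fixed at half the most. Time passes only in rows, so rows that do not move let the fingers close. The tool returns the time, the measured TCP pose, the force, the opening and the grip force at its end. only (a regular expression) keeps the lines of the reply that match it, lines (a string "A,B") keeps lines A to B, and quiet returns only ok. Input that does not fit is refused with a message, and nothing moves.
- bot.get_obs(): the state, without advancing time (a new reading comes with each control period).
- bot.camera(name): name is "scene" or "side" or "wrist"; returns the picture (400x640x3 uint8, red, green, blue); there is no depth.
- bot.calibration(name): a dict with "mtx" (3x3 intrinsics, pixels), "R" (3x3) and "t" (3): a world point X has camera coordinates R X + t. Camera axes: x right, y down, z forward; pixel columns grow to the right and rows downward; lengths in m; the calibration is good to about 2 mm. The wrist camera is an equidistant fisheye: a pixel r from the principal point sees the ray r / f radians off the axis. A picture is of the moment at which its call begins: read the wrist's pose just before it. calibration takes no time and is no camera call; for the wrist camera it gives the pose at the moment of the call.
- bot.job_done(): hands the job in; it is judged then, once.
The state is a dict: "clock": time; "joint_pos": joint angles; "joint_vel": joint speeds; "tau": joint torques, N m; "eef_pos": TCP position; "tool_rot": TCP orientation; "ft_force": force on the tool from outside, world axes, zero at the start; "ft_torque": the same for the moment, N m; "grip_width": finger opening in m; "grasp_force": force on a finger pad.
Only numpy, scipy, OpenCV 4.12 (cv2) and the standard library are available. Lean on these libraries where they do the work, as an engineer would, in place of code of your own. Each camera call takes 0.05 s, during which the arm holds its last target. There are 200 camera calls.

TASK

Take the ball-shaped flask out of the hanging rack, sliding it forward out of its slot, and set it upright into the sprung ring on top of the vortex mixer. The mixer only runs while the flask is held down: press it gently straight down until the ring has sunk about a centimetre on its springs, and finish like that, still gripping the flask and holding it down. Carry it upright, do not set it on the table, press with the flask and not with the fingers on the mixer, and leave the conical flask, the timer and the dropper bottle where they are.

Things in the scene. Friction and masses are not known exactly. Their poses are not given: they have to be found in the camera images.
- round_flask: Amber glass flask with a ball-shaped body, 122 mm tall, 0.12 kg; hangs by its collar in the left or right slot of the rack. Origin: underside of the ball, z up the neck. Ball 64 mm wide (centre 32 mm up), neck 20 mm wide, glass collar 34 mm wide from 84 to 89 mm up, white screw cap 28 mm wide from 92 to 122 mm up: grip the cap from above, fingertips just above the collar.
- conical_flask: Amber glass flask of the same height, neck, collar and cap, but with a cone-shaped, flat-bottomed body 64 mm wide at the foot; origin at the centre of its underside. It hangs in the other outer slot of the same rack. Leave it.
- rack: White hanging rack, 104 deep (x), 216 wide (y), 118 mm high, fixed. Origin: centre of its underside; -x is the open front, z up. The 5 mm top plate has three 24 mm wide slots at y = -70, 0, +70 mm, open at its front edge (x = -33 mm); necks hang near x = 0. Under it the ball can rise 17 mm before it touches the plate: it comes out only along -x, clear after 65 mm.
- mixer: Touch-operated vortex mixer: round white body 148 mm across with a sloping control nose on its -x side, fixed to the table. Origin: centre of its underside, on the axis of the ring. An aluminium head plate 106 mm across, 98 mm above the table, carries the sprung ring.
- ring_center (a point): Centre of the mixer's black sprung ring, at mid-height of its 9 mm round bar; moves with the ring; 128 mm above the table when up. The bar's centre line has a radius of 30 mm (opening 51 mm); the ball settles with its underside (flask origin) 11 mm below this point. Three steel sleeves at 44 mm from the axis stand 9 mm above this point.
- ring (a joint): How far the sprung ring is pushed straight down, m: 0 up, 0.015 at its stop. Soft springs: it starts to move at about 3 N and needs about 5 N more per further 10 mm (about 8 N at 0.010, 10 N at the stop); it springs back up when let go.
- timer: Small white bench timer, 61 x 63 x 20 mm, lying in front of the mixer; origin at its underside. Leave it.
- dropper_bottle: Small blue dropper bottle, 24 mm across and 67 mm tall, standing in front of the mixer; origin at its underside. Leave it.

How it is judged:
By the outcome, as a careful person would: the job done as asked, in the order asked, and still so for the second after the job is handed in, while the arm keeps its last pose, push and grip.
It also fails if it takes over 42 s, if anything falls off the work surface, if the arm or the gripper's body presses on something with over 40 N, if the wrist force passes 120 N, or if a joint passes its speed limit or range.

## Working session

There is one attempt and no reset: what is moved stays moved. The work goes in short steps, Python scripts to look and compute and a tool call to move; the robot and the scene stay as the last step left them, time stands still between calls to the robot, and variables do not carry over. Pictures are saved under pics/ and viewed, at most 10 in all, crops included, and the job is handed in when it is done.

```bash
ls; mkdir -p pics
```

Run:
```python
from workcell import bot
import cv2
o=bot.get_obs();print(o['eef_pos'],o['tool_rot'],o['clock'],bot.pinch_z,o['grip_width'])
for n in("scene","side"):
    cv2.imwrite(f"pics/{n}.png",bot.camera(n)[:,:,::-1])
    c=bot.calibration(n);print(n,c["mtx"].tolist(),c["R"].tolist(),c["t"].tolist())
```

```text
pics
workcell.py
[ 0.21802356 -0.44927307  0.23041686] [ 9.74589966e-01  2.23994017e-01 -2.40574491e-04 -1.01081845e-03] 0.0 0.0187 0.08532143918950252
scene [[506.9265393892628, 0.0, 319.781728965287], [0.0, 506.9265393892628, 203.1064119050041], [0.0, 0.0, 1.0]] [[-0.47474948946021234, -0.8799729236561096, -0.01614236319088476], [-0.35227868594197576, 0.20679983332502375, -0.9127615002659443], [0.8065436440071068, -0.42764644575731153, -0.408173820501605]] [0.1675569016180846, 0.30431213270044866, 0.780327716151093]
side [[493.50745675635886, 0.0, 316.177469727586], [0.0, 493.50745675635886, 198.54035516601988], [0.0, 0.0, 1.0]] [[0.9498541276339583, -0.31232077939159597, 0.01525997958577459], [-0.19601377613682372, -0.6327356535278612, -0.7491489787213577], [0.2436303260706994, 0.7085910834288673, -0.6622257475391519]] [-0.5186907934254683, 0.11372143107913493, 1.0218329329194216]
```

View pics/scene.png

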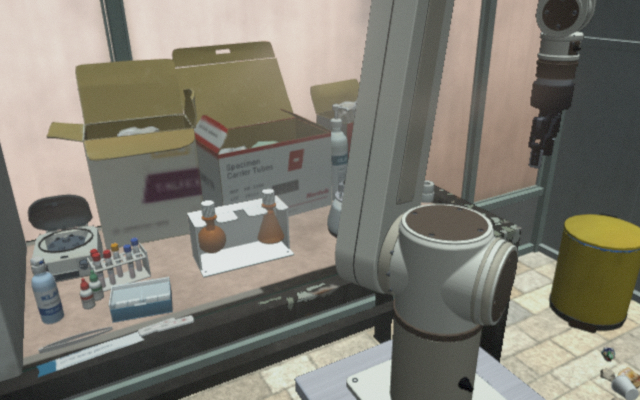

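View pics/side.png

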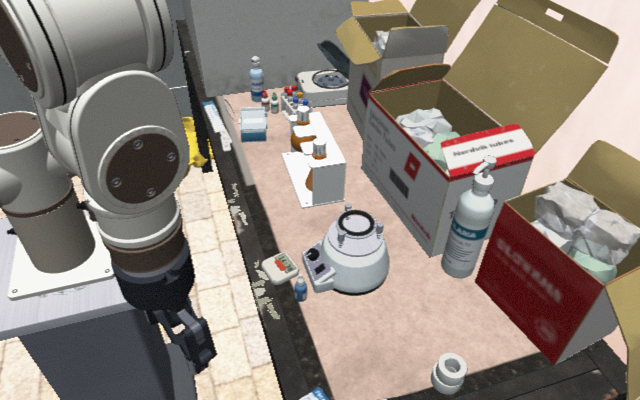

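The scene view shows the round flask in the left slot (cap about 208,205) and the conical one in the right slot (267,190). The side view shows the caps at about (303,110) and (319,146), and the mixer ring near (356,222). I'll zoom in on these.

Run:
```python
import cv2
a=cv2.imread("pics/scene.png")[180:280,180:300];cv2.imwrite("pics/c1.png",cv2.resize(a,None,fx=6,fy=6,interpolation=cv2.INTER_CUBIC)[:600])
a=cv2.imread("pics/side.png")
cv2.imwrite("pics/c2.png",cv2.hconcat([cv2.resize(x,None,fx=5,fy=5,interpolation=cv2.INTER_CUBIC) for x in(a[95:210,280:355],a[195:310,300:385])]))
```

```text
(no output)
```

View pics/c1.png

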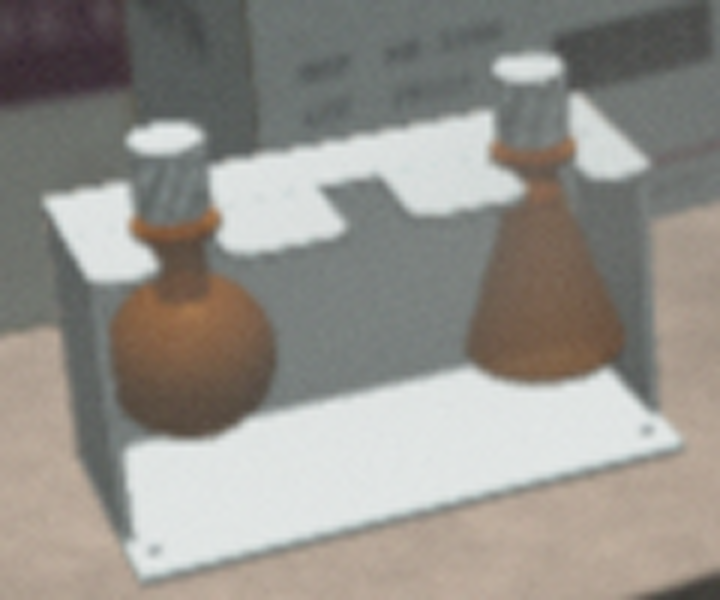

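View pics/c2.png

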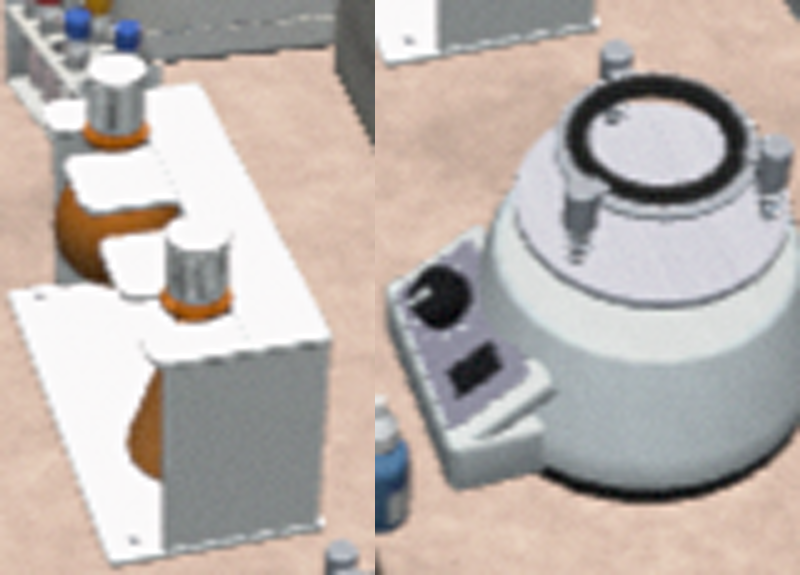

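Crops, in full-image pixels:
- **Scene view:** the round cap top is at (207.8,202.8) and the conical at (268.3,191.2). The rack foot's front corners are (203.3,276.7) and (293.8,254.2).
- **Side view:** the caps are at (303.2,108.6) and (319.6,142.2), and the ring centre is about (356.4,222.8).

Nothing unexpected so far.

Create h.py:
```python
import numpy as np
from workcell import bot
C={n:bot.calibration(n) for n in("scene","side")}
def ray(n,p):
    c=C[n];d=c["R"].T@np.linalg.solve(c["mtx"],[p[0],p[1],1.]);return -c["R"].T@c["t"],d/np.linalg.norm(d)
def onz(n,p,z):
    o,d=ray(n,p);return o+d*(z-o[2])/d[2]
def tri(a,b):
    A=0;B=0
    for n,p in(("scene",a),("side",b)):
        o,d=ray(n,p);M=np.eye(3)-np.outer(d,d);A=A+M;B=B+M@o
    return np.linalg.solve(A,B)
def proj(n,X):
    c=C[n];q=c["mtx"]@(c["R"]@np.asarray(X)+c["t"]);return q[:2]/q[2]
```

Run:
```python
from h import *
import cv2
from scipy.optimize import least_squares
np.set_printoptions(precision=4,suppress=True)
S=lambda u,v:(180+u/6-.4,180+v/6-.4); D=lambda u,v:(280+u/5-.4,95+v/5-.4); E=lambda u,v:(300+(u-375)/5-.4,195+v/5-.4)
print("round cap",tri(S(167,137),D(116,68)),onz("scene",S(167,137),.156),onz("side",D(116,68),.156))
print("con cap",tri(S(530,67),D(198,236)),onz("scene",S(530,67),.156),onz("side",D(198,236),.156))
ob=[("scene",S(140,580),(-.052,.108,0)),("scene",S(683,445),(-.052,-.108,0)),("scene",S(648,165),(-.033,-.108,.118)),("scene",S(582,95),(.052,-.108,.118)),("scene",S(45,200),(.052,.108,.118)),
("side",D(110,562),(-.052,-.108,0)),("side",D(10,292),(-.052,.108,0)),("side",D(322,523),(.052,-.108,0)),("side",D(328,338),(.052,-.108,.118)),("side",D(195,87),(.052,.108,.118))]
def f(p):
    c,s=np.cos(p[2]),np.sin(p[2]);R=np.array([[c,-s,0],[s,c,0],[0,0,1]])
    return np.concatenate([proj(n,R@np.array(X)+[p[0],p[1],0])-q for n,q,X in ob])
r=least_squares(f,[.5,.2,0],loss='soft_l1');print("rack",r.x);print(r.fun.reshape(-1,2))
c,s=np.cos(r.x[2]),np.sin(r.x[2])
print("slots",r.x[:2]+.07*np.array([-s,c]),r.x[:2]-.07*np.array([-s,c]))
# mixer: fit ring axis xy to dark ring outline projections
img=cv2.cvtColor(cv2.imread("pics/side.png"),cv2.COLOR_BGR2GRAY)
m=np.zeros_like(img);m[206:242,336:378]=(img[206:242,336:378]<75)
n,l,st,ce=cv2.connectedComponentsWithStats(m);k=1+np.argmax(st[1:,4]);print("ring comp",st[k])
pts=np.argwhere(l==k)[:,::-1].astype(np.float32);h=cv2.convexHull(pts);e=cv2.fitEllipse(h);print("ellipse",e,onz("side",e[0],.128),onz("side",E(657,139),.128))
for p in((617,47),(586,187),(776,145)):print("sleeve",onz("side",E(*p),.137))
```

```text
round cap [0.5632 0.1614 0.1542] [0.5592 0.1625 0.156 ] [0.5624 0.1587 0.156 ]
con cap [0.5576 0.021  0.1533] [0.5529 0.0232 0.156 ] [0.5559 0.0165 0.156 ]
rack [ 0.5623  0.0926 -0.0533]
[[-0.2488  1.9904]
 [ 0.3925  2.0285]
 [ 1.122   0.0977]
 [-1.0579 -1.1726]
 [-1.0056 -1.4015]
 [-0.8306  1.394 ]
 [-0.5349  1.198 ]
 [-0.144   1.8273]
 [ 1.4836 -1.4172]
 [ 1.6863 -1.9037]]
slots [0.5661 0.1625] [0.5586 0.0227]
ring comp [338 210  36  26 282]
ellipse ((355.95452880859375, 222.62606811523438), (25.11079978942871, 35.01688766479492), 96.47596740722656) [ 0.5518 -0.2137  0.128 ] [ 0.5521 -0.2132  0.128 ]
sleeve [ 0.5521 -0.17    0.137 ]
sleeve [ 0.5145 -0.2371  0.137 ]
sleeve [ 0.5887 -0.2376  0.137 ]
```

The measurements agree:
- **Round flask:** the cap triangulates to about (0.562, 0.161), with its top at z ≈ 0.155 (0.156 expected).
- **Rack:** yaw is about −0.047.
- **Ring:** it's at (0.552, −0.214), and the sleeves come out about 44 mm from the axis, as specified.

Next I'll work out the move to hover.

Create d.py:
```python
import sys,numpy as np
from workcell import bot
from scipy.spatial.transform import Rotation as R
x,y,z,yaw=map(float,sys.argv[1:5]);o=bot.get_obs();r=R.from_quat(o["tool_rot"])
t=R.from_euler('z',yaw)*R.from_euler('x',np.pi)
np.set_printoptions(precision=4,suppress=True)
print("clk",o["clock"],"rot",(r.inv()*t).as_rotvec(),"d",r.inv().apply(np.array([x,y,z])-o["eef_pos"]),"at",o["eef_pos"],"F",o["ft_force"])
```

```bash
python3 d.py .555 .160 .215 -.047
```

```text
clk 0.1 rot [-0.0018  0.0005  0.4988] d [ 0.5692 -0.4011  0.0163] at [ 0.218  -0.4493  0.2305] F [-0.3975 -0.1116 -0.3608]
```

The manual's scale: shifts go in cm and turns go in units of 0.2 rad. Converting my numbers, 0.569 m is 56.9, 0.513 m is 51.3, 0.499 rad is 2.495.

>>> run_rows(
  moves={"motion": [[0, 0, 0.5, 5.7, -4, 0, 0.085], [0, 0, 1, 11.4, -8, 0, 0.085], [0, 0, 1.5, 17.1, -12, 0, 0.085], [0, 0, 2, 22.8, -16, 0, 0.085], [0, 0, 2.495, 28.5, -20, 0, 0.085], [0, 0, 2.495, 34.2, -24, 0, 0.085], [0, 0, 2.495, 39.9, -28, 0, 0.085], [0, 0, 2.495, 45.6, -32, 0, 0.085], [0, 0, 2.495, 51.3, -36, 1, 0.085], [0, 0, 2.495, 56.9, -40.1, 1.6, 0.085]]},
)

```text
clock: 1.35
eef_pos: [0.5156, 0.0207, 0.2217]
tool_rot: [1.0, 0.01, -0.001, -0.018]
ft_force: [0.4, -0.7, 0.9]
grip_width: 0.0849
grasp_force: 0.0
```

```bash
python3 d.py .555 .160 .215 -.047
```

```text
clk 1.35 rot [-0.0357  0.0032  0.067 ] d [ 0.0422 -0.1382  0.0116] at [0.5156 0.0207 0.2217] F [ 0.4044 -0.7156  0.8609]
```

>>> run_rows(
  moves={"motion": [[0, 0, 0, 0, 0, 0, 0.085], [0, 0, 0, 0, 0, 0, 0.085], [0, 0, 0, 0, 0, 0, 0.085]]},
)

```text
clock: 1.72
eef_pos: [0.5142, 0.0183, 0.2226]
tool_rot: [1.0, 0.008, -0.001, -0.018]
ft_force: [-0.1, -0.2, 0.2]
grip_width: 0.085
grasp_force: 0.0
```

```bash
python3 d.py .555 .160 .215 -.047
```

```text
clk 1.725 rot [-0.0352  0.0025  0.0627] d [ 0.043  -0.1407  0.0125] at [0.5142 0.0183 0.2226] F [-0.104  -0.2256  0.1609]
```

>>> run_rows(
  moves={"motion": [[-0.175, 0.01, 0.315, 1.5, -5, 0.4, 0.085], [-0.175, 0.01, 0.315, 3, -10, 0.8, 0.085], [-0.175, 0.01, 0.315, 4.3, -14.1, 1.25, 0.085], [-0.175, 0.01, 0.315, 4.3, -14.1, 1.25, 0.085], [-0.175, 0.01, 0.315, 4.3, -14.1, 1.25, 0.085]]},
)

```text
clock: 2.35
eef_pos: [0.5587, 0.0424, 0.215]
tool_rot: [0.999, 0.025, -0.002, -0.025]
ft_force: [-0.6, -0.1, 0.8]
grip_width: 0.0852
grasp_force: 0.0
```

```bash
python3 d.py .562 .161 .215 -.047
```

Run:
```python
from workcell import bot
import cv2,json
c=bot.calibration("wrist");print(c)
json.dump({k:v.tolist() if hasattr(v,'tolist') else v for k,v in c.items()},open('w.json','w'))
cv2.imwrite("pics/w1.png",bot.camera("wrist")[:,:,::-1])
```

```text
clk 2.35 rot [-0.049   0.0056  0.0969] d [ 0.0092 -0.1182  0.0058] at [0.5587 0.0424 0.215 ] F [-0.5882 -0.1447  0.7687]
{'mtx': array([[309.70691629,   0.        , 315.04202195],
       [  0.        , 309.70691629, 203.33354388],
       [  0.        ,   0.        ,   1.        ]]), 'R': array([[ 0.0501917 , -0.99753309, -0.04907672],
       [-0.94568062, -0.06327102,  0.31888075],
       [-0.32119924,  0.03040574, -0.9465234 ]]), 't': array([0.0243351 , 0.49447703, 0.54264753])}
```

View pics/w1.png

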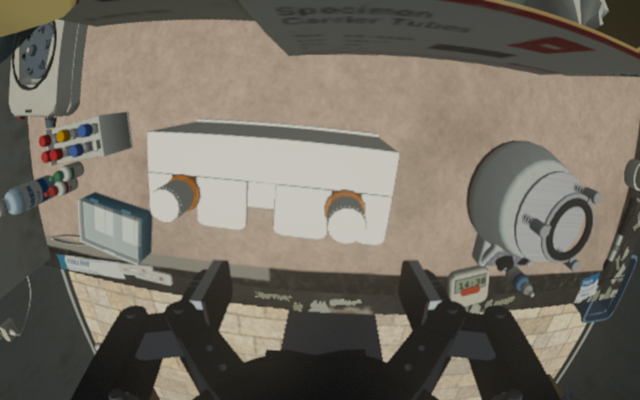

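The wrist view shows the round cap at (172,202), the conical cap at (347,222) and the ring at (568,230). The rack and fingers are clear. The arm stopped short in y, so I'll check the joints.

Run:
```python
from workcell import bot
o=bot.get_obs()
for k in("clock","joint_pos","joint_vel","tau","tool_rot"):print(k,o[k])
```

```text
clock 2.4
joint_pos [0.04912329 0.37022412 0.14117082 1.34468277 0.04925728 3.14059664]
joint_vel [-5.21089806e-03 -1.33176129e-02 -1.41925333e-02  1.38050775e-03
 -2.04641394e-03 -2.06036392e-05]
tau [-1.13960837e-01 -4.39137661e+01  2.50363165e+01  2.61608502e-01
  1.26172970e-01  1.78595669e-04]
tool_rot [ 0.99938268  0.02501322 -0.00206153 -0.02458364]
```
J6 = 3.14 limit. So my sign: yaw = 1.571 - ... J1 rises yields J6 rises. yaw = J1 - J6 + const: -1.119 -1.571 = -2.69 +π = .4518 ✓.. So yaw = J1 - J6 + π. For yaw -0.047 at J1=.28: J6=3.47 (out), or half turn: J6=.33. So need yaw +π: tool x pointing -x. At mixer J1=-.37: J6=-.32. Rotate by -π about tool z (J6 decreasing by π → yaw +π). 0.188 rad per row: 17 rows, 2.1 s. Fine. Rotation vector near π ambiguity: do in steps of ~1.5 rad per call. Tool target yaw = 3.095. From current yaw (~.05): rotate world yaw +3.045, → tool z rot -3.045. First -1.5 with small tilt fix... Simple: the rows rotating with rz, then compute correction. Also the tilt correction -0.049: ignore first then fix.

J6 is at its limit (3.14), so I'll use the half-turn equivalent grasp instead (tool yaw ≈ 3.095).

Converted, -0.118 m is -11.8, -0.04 m is -4, -1.8 rad is -9.

>>> run_rows(
  moves={"motion": [[0, 0, -0.9, 0, 0, 0, 0.085], [0, 0, -1.8, 0, 0, 0, 0.085], [0, 0, -2.7, 0, -2, 0, 0.085], [0, 0, -3.6, 0, -4, 0, 0.085], [0, 0, -4.5, 0, -6, 0, 0.085], [0, 0, -5.4, 0, -8, 0, 0.085], [0, 0, -6.3, 0, -10, 0, 0.085], [0, 0, -7.2, 0, -11.8, 0, 0.085], [0, 0, -8.1, 0, -11.8, 0, 0.085], [0, 0, -9, 0, -11.8, 0, 0.085]]},
)

```text
clock: 3.65
eef_pos: [0.5524, 0.16, 0.2213]
tool_rot: [0.599, 0.8, 0.018, -0.017]
ft_force: [-0.2, 0.4, 0.7]
grip_width: 0.085
grasp_force: 0.0
```

```bash
python3 d.py .562 .161 .215 3.095
```

```text
clk 3.65 rot [ 0.0376 -0.0364 -1.2387] d [-0.0021  0.0094  0.0062] at [0.5524 0.16   0.2213] F [-0.2002  0.4154  0.6644]
```

>>> run_rows(
  moves={"motion": [[0.03, -0.03, -0.9, 0, 0, 0, 0.085], [0.06, -0.06, -1.8, 0, 0, 0, 0.085], [0.09, -0.09, -2.7, 0, 0.2, 0, 0.085], [0.12, -0.12, -3.6, 0, 0.4, 0, 0.085], [0.15, -0.15, -4.5, 0, 0.6, 0.6, 0.085], [0.17, -0.17, -5.4, 0, 0.9, 0.6, 0.085], [0.188, -0.182, -6.1935, -0.2, 0.94, 0.6, 0.085], [0.188, -0.182, -6.1935, -0.2, 0.94, 0.6, 0.085]]},
)

```text
clock: 4.65
eef_pos: [0.562, 0.1606, 0.2152]
tool_rot: [0.028, 1.0, 0.0, -0.0]
ft_force: [-0.6, 0.2, -0.6]
grip_width: 0.0849
grasp_force: 0.0
```

Run:
```python
from workcell import bot
import cv2,pickle
c=bot.calibration("wrist");pickle.dump(c,open('w.pkl','wb'))
im=bot.camera("wrist")[:,:,::-1];cv2.imwrite("pics/w2.png",im)
```

```bash
python3 d.py .562 .161 .215 3.095
```

```text
clk 4.7 rot [ 0.0001 -0.0003 -0.0094] d [0.0001 0.0004 0.0002] at [0.5621 0.1606 0.2152] F [0.648  0.9866 0.4686]
```

View pics/w2.png

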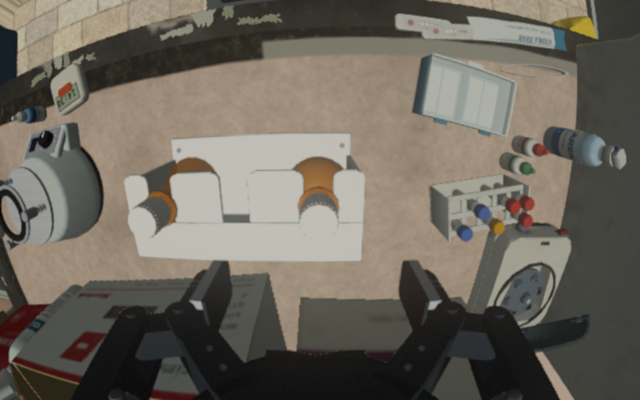

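The wrist view shows the round flask's cap top at about (320,219), with its collar near (319,199), midway between the fingers. The gripper is clear of the boxes.

Run:
```python
import pickle,numpy as np
c=pickle.load(open('w.pkl','rb'));K=c["mtx"]
def onz(p,z):
    v=np.array([p[0]-K[0,2],p[1]-K[1,2]]);r=np.hypot(*v);th=r/K[0,0];d=np.r_[v/r*np.sin(th),np.cos(th)]
    d=c["R"].T@d;o=-c["R"].T@c["t"];return o+d*(z-o[2])/d[2]
def pj(X):
    q=c["R"]@np.array(X)+c["t"];th=np.arctan2(np.hypot(q[0],q[1]),q[2]);v=q[:2]/np.hypot(q[0],q[1]);return K[:2,2]+v*th*K[0,0]
print("cap",onz((320,219),.156),"con",onz((143,219),.156),"pred",pj((.562,.161,.156)),pj((.562,.161,.122)),"cam",-c["R"].T@c["t"])
fl,fr=onz((174,136),.003),onz((350,134),.003);print("foot front",fl,fr)
bl,br=onz((139,256),.118),onz((361,261),.118);print("top back",bl,br,"yaw",[np.arctan2(-(b-a)[0],(b-a)[1]) for a,b in((fl,fr),(bl,br))])
```

```text
cap [0.55969266 0.16383627 0.156     ] con [0.55350247 0.02574323 0.156     ] pred [316.12812177 222.26080109] [315.9871242  206.48030507] cam [0.4807368  0.16468412 0.35786934]
foot front [ 0.50265275 -0.0095132   0.003     ] [0.51745324 0.20282145 0.003     ]
top back [ 0.60604464 -0.01705546  0.118     ] [0.61678808 0.19812749 0.118     ] yaw [np.float64(-0.0695910162475397), np.float64(-0.04988560436156275)]
```

Wrist estimate: cap at (0.560, 0.163). Averaged with the others I'll use (0.561, 0.1625) and yaw −0.05, which agrees with the rack fit. Descending now.

```bash
python3 d.py .561 .1625 .128 3.0916
```

```text
clk 4.7 rot [ 0.0001 -0.0003 -0.006 ] d [0.0011 0.0018 0.0872] at [0.5621 0.1606 0.2152] F [0.648  0.9866 0.4686]
```

>>> run_rows(
  moves={"motion": [[0, 0, -0.03, 0.1, 0.2, 2, 0.085], [0, 0, -0.03, 0.1, 0.2, 4.5, 0.085], [0, 0, -0.03, 0.1, 0.2, 7, 0.085], [0, 0, -0.03, 0.1, 0.2, 8.7, 0.085], [0, 0, -0.03, 0.1, 0.2, 8.7, 0.085], [0, 0, -0.03, 0.1, 0.2, 8.7, 0.085]]},
)

```text
clock: 5.45
eef_pos: [0.5618, 0.1629, 0.129]
tool_rot: [0.024, 1.0, 0.0, 0.0]
ft_force: [0.8, -0.6, 0.2]
grip_width: 0.0847
grasp_force: 0.0
```

```bash
python3 d.py .561 .1625 .128 3.0916
```

```text
clk 5.45 rot [0.0005 0.0009 0.0018] d [ 0.0008 -0.0004  0.001 ] at [0.5618 0.1629 0.129 ] F [ 0.8321 -0.6217  0.1606]
```

>>> run_rows(
  moves={"motion": [[0, 0, 0, 0, 0, 0, 0.04], [0, 0, 0, 0, 0, 0, 0.02], [0, 0, 0, 0, 0, 0, 0.02], [0, 0, 0, 0, 0, 0, 0.02], [0, 0, 0, 0, 0, 0, 0.02], [0, 0, 0, 0, 0, 0, 0.02]]},
)

```text
clock: 6.2
eef_pos: [0.5616, 0.1628, 0.1287]
tool_rot: [0.024, 1.0, 0.0, 0.0]
ft_force: [0.5, -0.3, 4.7]
grip_width: 0.0261
grasp_force: 59.2
```

Run:
```python
from workcell import bot
import cv2
o=bot.get_obs();print(o['ft_force'],o['ft_torque'],o['grasp_force'])
f=lambda n,a:cv2.resize(bot.camera(n)[a][:,:,::-1],(400,400),interpolation=cv2.INTER_CUBIC)
cv2.imwrite("pics/g1.png",cv2.hconcat([f("scene",(slice(170,290),slice(170,290))),f("wrist",(slice(110,310),slice(220,420)))]))
```

```text
[ 0.51034717 -0.25608923  4.70963797] [-0.045205    0.1867344   0.00954623] 59.150605481117964
```

View pics/g1.png

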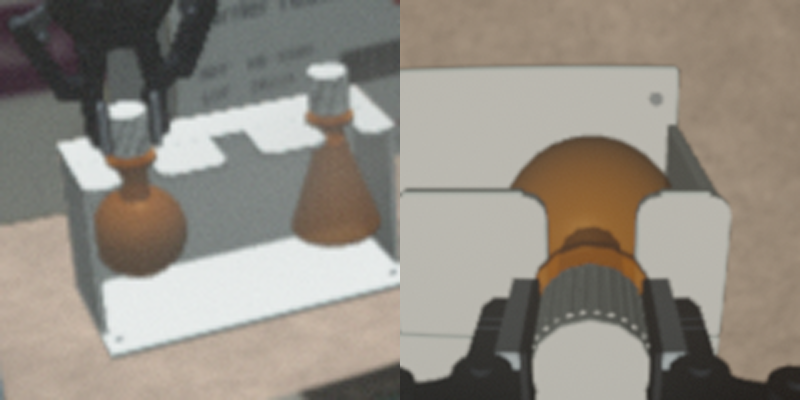

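The picture shows the cap centred between the pads at 59 N, with the collar sitting on the plate. Now a small lift, then slide straight out along tool +x.

Converted, -0.006 m is -0.6, 0.02 m is 2.

>>> run_rows(
  moves={"motion": [[0, 0, 0, 0, 0, -0.3, 0.02], [0, 0, 0, 0, 0, -0.6, 0.02], [0, 0, 0, 1, 0, -0.6, 0.02], [0, 0, 0, 2, 0, -0.6, 0.02]]},
)

```text
clock: 6.8
eef_pos: [0.5402, 0.1636, 0.1337]
tool_rot: [0.024, 1.0, -0.0, -0.001]
ft_force: [-0.3, 0.0, -1.1]
grip_width: 0.0262
grasp_force: 59.0
```

```bash
python3 d.py .461 .1675 .135 3.0916
```

```text
clk 6.8 rot [-0.0002 -0.0014  0.0028] d [ 0.0793  0.0001 -0.0012] at [0.5402 0.1636 0.1337] F [-0.3215  0.0237 -1.1372]
```

Free, with the weight (−1.1 N) carried by the gripper. Continuing out, then up.

Converted, -0.13 m is -13, -0.09 m is -9.

>>> run_rows(
  moves={"motion": [[0, 0, 0, 1.5, 0, 0, 0.02], [0, 0, 0, 3, 0, 0, 0.02], [0, 0, 0, 4.5, 0, 0, 0.02], [0, 0, 0, 6, 0, 0, 0.02], [0, 0, 0, 7.5, 0, 0, 0.02], [0, 0, 0, 8.5, 0, 0, 0.02], [0, 0, 0, 8.5, 0, 0, 0.02], [0, 0, 0, 8.5, 0, -4, 0.02], [0, 0, 0, 8.5, 0, -9, 0.02], [0, 0, 0, 8.5, 0, -13, 0.02]]},
)

```text
clock: 8.05
eef_pos: [0.4573, 0.1678, 0.2662]
tool_rot: [0.024, 1.0, 0.0, 0.001]
ft_force: [0.2, 1.0, -1.2]
grip_width: 0.0261
grasp_force: 59.4
```

```bash
python3 d.py .552 -.2142 .265 3.0916
```

```text
clk 8.05 rot [0.0008 0.0019 0.0026] d [-0.1127 -0.3771  0.0011] at [0.4573 0.1678 0.2662] F [ 0.2137  0.9842 -1.2477]
```

Converted, -0.377 m is -37.7, -0.35 m is -35.

>>> run_rows(
  moves={"motion": [[0, 0, 0, 0, -4, 0, 0.02], [0, 0, 0, 0, -8.5, 0, 0.02], [0, 0, 0, 0, -13, 0, 0.02], [0, 0, 0, -2, -17.5, 0, 0.02], [0, 0, 0, -4, -22, 0, 0.02], [0, 0, 0, -6, -26.5, 0, 0.02], [0, 0, 0, -8, -31, 0, 0.02], [0, 0, 0, -10, -35, 0, 0.02], [0, 0, 0, -11.27, -37.7, 0, 0.02], [0, 0, 0, -11.27, -37.7, 0, 0.02]]},
)

```text
clock: 9.3
eef_pos: [0.5519, -0.2167, 0.263]
tool_rot: [0.025, 1.0, -0.0, -0.0]
ft_force: [-0.1, 0.7, -1.5]
grip_width: 0.0258
grasp_force: 59.5
```

>>> run_rows(
  moves={"motion": [[0, 0, 0, 0, 0, 0, 0.02], [0, 0, 0, 0, 0, 0, 0.02]]},
)

```text
clock: 9.55
eef_pos: [0.5511, -0.2133, 0.2643]
tool_rot: [0.023, 1.0, 0.0, -0.0]
ft_force: [-1.4, -0.2, -1.4]
grip_width: 0.0261
grasp_force: 59.5
```

```bash
python3 d.py .552 -.2142 .265 3.0916;python3 - <<'E'
from workcell import bot
import cv2,pickle
c=bot.calibration("wrist");pickle.dump(c,open('w.pkl','wb'))
f=lambda n,a:cv2.resize(bot.camera(n)[a][:,:,::-1],(400,400),interpolation=cv2.INTER_CUBIC)
cv2.imwrite("pics/h1.png",cv2.hconcat([f("side",(slice(160,260),slice(305,405))),f("wrist",(slice(110,310),slice(220,420)))]))
E
```

```text
clk 9.55 rot [ 0.0002 -0.0001  0.0039] d [-0.0009 -0.0008 -0.0007] at [ 0.5511 -0.2133  0.2643] F [-1.4411 -0.239  -1.4323]
```

View pics/h1.png

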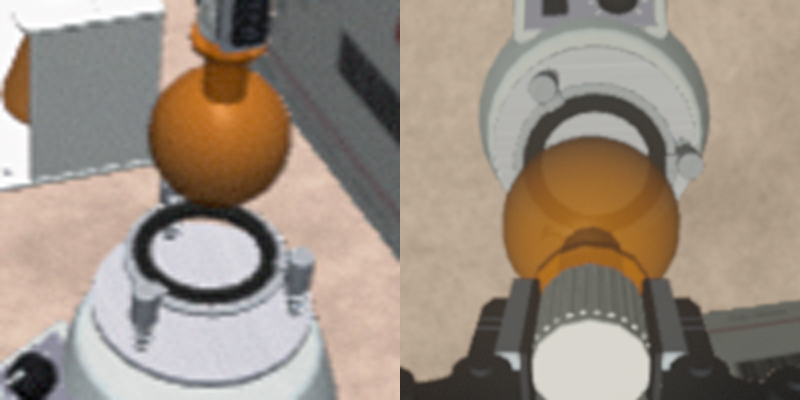

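Side view: the ball centre is at about (360,193.8), above and roughly in line with the ring. In the wrist view the ball is at (315.7,222) and the ring's outer edges at columns 282.5 and 353.5, with its far edge at row 157.5. Computing the offsets.

Run:
```python
from h import *
import pickle
c=pickle.load(open('w.pkl','rb'));K=c["mtx"]
def wz(p,z):
    v=np.array([p[0]-K[0,2],p[1]-K[1,2]]);r=np.hypot(*v);th=r/K[0,0];d=np.r_[v/r*np.sin(th),np.cos(th)]
    d=c["R"].T@d;o=-c["R"].T@c["t"];return o+d*(z-o[2])/d[2]
def pj(X):
    q=c["R"]@np.array(X)+c["t"];th=np.arctan2(np.hypot(q[0],q[1]),q[2]);v=q[:2]/np.hypot(q[0],q[1]);return K[:2,2]+v*th*K[0,0]
W=lambda u,v:(220+(u-400)/2-.25,110+v/2-.25)
print("ball side",onz("side",(359.7,193.5),.2016),"wrist",wz(W(591.5,224),.2016))
print("wrist ring edges",wz(W(525,150),.128),wz(W(667,150),.128),"far",wz(W(595,95),.1285))
for p in((545,80),(690,157)):print("sleeve",wz(W(*p),.137))
```

```text
ball side [ 0.55254201 -0.21609191  0.2016    ] wrist [ 0.55208957 -0.21339149  0.2016    ]
wrist ring edges [ 0.54305657 -0.24399524  0.128     ] [ 0.54607215 -0.1776032   0.128     ] far [ 0.51855732 -0.21016017  0.1285    ]
sleeve [ 0.50927511 -0.23179125  0.137     ]
sleeve [ 0.54734358 -0.16807539  0.137     ]
```

The same-camera comparison puts the ball about 2 mm too far in −y of the ring. I'll correct that while descending to just above contact (contact expected at TCP z ≈ 0.212).

>>> run_rows(
  moves={"motion": [[0, 0, 0, 0, 0.2, 1.5, 0.02], [0, 0, 0, 0, 0.2, 3, 0.02], [0, 0, 0, 0, 0.2, 4, 0.02], [0, 0, 0, 0, 0.2, 4.6, 0.02], [0, 0, 0, 0, 0.2, 4.8, 0.02], [0, 0, 0, 0, 0.2, 4.8, 0.02], [0, 0, 0, 0, 0.2, 4.8, 0.02]]},
)

```text
clock: 10.52
eef_pos: [0.5516, -0.2124, 0.2166]
tool_rot: [0.024, 1.0, -0.0, 0.0]
ft_force: [-0.2, -0.2, -1.3]
grip_width: 0.0261
grasp_force: 59.5
```

```bash
python3 d.py .5511 -.2112 .2017 3.0916
```

```text
clk 10.525 rot [-0.0002  0.0007  0.0027] d [0.0006 0.0011 0.0149] at [ 0.5516 -0.2124  0.2166] F [-0.1511 -0.17   -1.2994]
```

>>> run_rows(
  moves={"motion": [[0, 0, 0, 0, 0, 0.2, 0.02], [0, 0, 0, 0, 0, 0.4, 0.02], [0, 0, 0, 0, 0, 0.6, 0.02], [0, 0, 0, 0, 0, 0.6, 0.02], [0, 0, 0, 0, 0, 0.6, 0.02]]},
)

```text
clock: 11.15
eef_pos: [0.5514, -0.2119, 0.2105]
tool_rot: [0.023, 1.0, 0.0, 0.0]
ft_force: [-1.9, 1.4, 2.5]
grip_width: 0.026
grasp_force: 60.0
```

```bash
python3 d.py .5511 -.2112 .2017 3.0916
```

```text
clk 11.15 rot [0.0004 0.0002 0.003 ] d [0.0003 0.0007 0.0088] at [ 0.5514 -0.2119  0.2105] F [-1.8878  1.3648  2.5329]
```

Contact came at the expected height, with a small side load towards −x/+y. I'll shift 1 mm that way and press on in small steps.

>>> run_rows(
  moves={"motion": [[0, 0, 0, 0.1, 0.1, 0, 0.02], [0, 0, 0, 0.1, 0.1, 0.2, 0.02], [0, 0, 0, 0.1, 0.1, 0.4, 0.02], [0, 0, 0, 0.1, 0.1, 0.5, 0.02], [0, 0, 0, 0.1, 0.1, 0.5, 0.02], [0, 0, 0, 0.1, 0.1, 0.5, 0.02]]},
)

```text
clock: 11.9
eef_pos: [0.5507, -0.2113, 0.2054]
tool_rot: [0.024, 1.0, -0.0, 0.0]
ft_force: [0.2, 1.7, 5.0]
grip_width: 0.0264
grasp_force: 60.1
```

Force (6.3 N net) and height (6.3 mm) both put the ring about 6.5 mm down. Pressing 3.5 mm further.

>>> run_rows(
  moves={"motion": [[0, 0, 0, 0, 0.1, 0.2, 0.02], [0, 0, 0, 0, 0.1, 0.35, 0.02], [0, 0, 0, 0, 0.1, 0.35, 0.02], [0, 0, 0, 0, 0.1, 0.35, 0.02], [0, 0, 0, 0, 0.1, 0.35, 0.02], [0, 0, 0, 0, 0.1, 0.35, 0.02]]},
)

```text
clock: 12.65
eef_pos: [0.5508, -0.2111, 0.2025]
tool_rot: [0.024, 1.0, -0.001, 0.001]
ft_force: [-0.9, -1.0, 6.7]
grip_width: 0.0263
grasp_force: 60.4
```

```bash
python3 - <<'E'
from workcell import bot
import cv2
f=lambda n,a:cv2.resize(bot.camera(n)[a][:,:,::-1],(400,400),interpolation=cv2.INTER_CUBIC)
cv2.imwrite("pics/p1.png",cv2.hconcat([f("side",(slice(170,270),slice(305,405))),f("wrist",(slice(110,310),slice(220,420)))]))
for i in range(4):print(bot.get_obs()['ft_force'],bot.get_obs()['eef_pos']);bot.camera("side")
E
```

```text
[-0.76812671 -0.45350059  5.45174398] [ 0.55079173 -0.21105354  0.20244913]
[-0.74831189 -0.03352811  6.29727406] [ 0.55081905 -0.21105795  0.20245098]
[-1.28049378 -0.53128052  6.65688603] [ 0.55079612 -0.21104595  0.20243017]
[-1.00424282 -0.4410688   6.45582997] [ 0.55081395 -0.21106039  0.20246414]
```

View pics/p1.png

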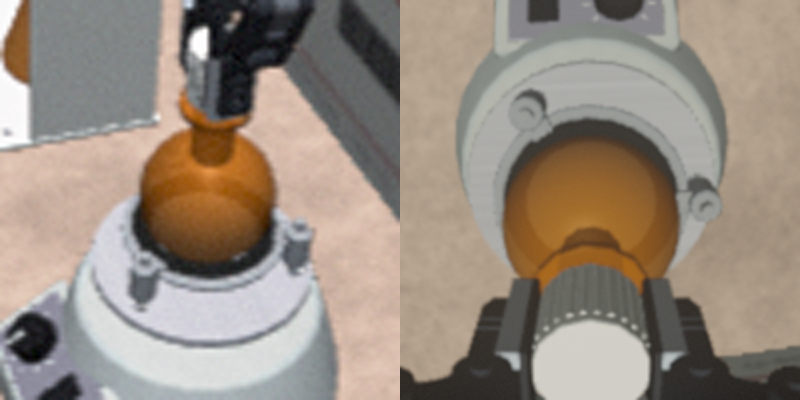

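The ball is seated concentrically in the ring, clear of the sleeves and upright. Force and height both give about 9.3 mm, so I'll add a final 0.6 mm, settle and hand in.

Converted, 0.0006 m is 0.06.

>>> run_rows(
  moves={"motion": [[0, 0, 0, 0, 0, 0.06, 0.02], [0, 0, 0, 0, 0, 0.06, 0.02], [0, 0, 0, 0, 0, 0.06, 0.02], [0, 0, 0, 0, 0, 0.06, 0.02], [0, 0, 0, 0, 0, 0.06, 0.02], [0, 0, 0, 0, 0, 0.06, 0.02], [0, 0, 0, 0, 0, 0.06, 0.02], [0, 0, 0, 0, 0, 0.06, 0.02]]},
)

```text
clock: 13.95
eef_pos: [0.5508, -0.211, 0.2019]
tool_rot: [0.024, 1.0, -0.001, 0.001]
ft_force: [-0.6, 0.6, 6.7]
grip_width: 0.0258
grasp_force: 60.4
```

```bash
python3 -c "
from workcell import bot
print(bot.get_obs()['ft_force'],bot.job_done())"
```

```text
the job is handed in; nothing more can be done
[-0.62679901  0.58936017  6.74332513] None
```

I handed the job in at about 14 s: the round flask is upright in the mixer ring, still gripped and pressed down about 10 mm (about 8 N, estimated from force and height); the hand-in returned no verdict.

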